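Set the slope of a vial chute with an angle gauge and hold it

ROBOT

A 6-joint arm with a two-finger parallel gripper is mounted at the origin on a cart in front of the work surface, level with it; the furniture and walls round the work are solid. World frame = base frame: x ahead of the robot, y to its left, z up, the work surface at z = 0. Lengths are in mm, angles in rad, forces in N, time in s.
With the tool pointing down it reaches from about 275 to 1000 mm from the base axis. Payload 8.4 kg.
Tool frame: the origin (TCP) lies between the finger pads; the fingertips stand 8 mm ahead of it and the grasp point (between the pads) lies 11 mm behind it (tcp_to_tips is the distance from the TCP to the fingertips, in mm); z points along the fingers, y is the line along which they close (so a half turn about z gives the same grasp; the last joint's range is limited). The gripper opens to 85 mm and grips with 20 to 120 N. Pads are 22 mm wide; open, the fingers measure 114 mm over their backs; the gripper's body (76 mm by 85 mm) begins 54 mm behind the grasp point. The pads swing forward as they close: fully open they stand 13 mm farther back than shut.
Start: joints at [-1.273, 0.353, 1.633, -0, 1.155, -0.002], TCP at [184.579, -597.125, 239.281] pointing down, gripper open.
Joint ranges: [-2.63, 2.63], [-0.92, 2.1], [0.06, 2.66], [-1.3, 4.44], [0, 2.69], [-3.02, 3.02]. Speed limits (rad/s): [2.22, 2.22, 2.79, 3.14, 3.14, 3.14].

INTERFACE

Orientations are given as [roll, pitch, yaw] about the fixed x, y, z axes, in that order (R = Rz(yaw) Ry(pitch) Rx(roll)).
In Python, from rig import * gives the robot as it stands.
- The arm moves only by the tool step_arm, never from a script. Its argument "motion" is a list of rows, each an object with "claw": the finger opening in mm, from 0 to 85.4; "delta_pos": the shift along the tool's x, y, z in mm, a list of three; "turn": the turn about the tool's z in rad. In form: [{"claw": claw, "delta_pos": [dx, dy, dz], "turn": turn}, ...]. A call has 1 to 8 rows; each row shifts and turns the commanded pose from where the row before left it, along the tool's axes as they then stand; what a row does not reach is not made up. A row lasts 1/12 s, in which the tool goes at most 41.7 mm and 7.16 degrees, less where a joint would pass 70% of its speed; a pose out of reach is approached as far as the arm can. A call is refused whole if a number of a shift passes 41.7 or a number of a turn 0.125, either way. A call with a gripper value outside its range is refused whole. The fingers move at their own pace and stop on an object; "force" is the grip in N (left out, the last holds). Time passes only in rows, so rows that do not move let the fingers close. It gives the time, the measured TCP pose, the force, the opening and the grip force at its end, in the units of the state.
- sense(): the state, without advancing time (a new reading comes with each control period).
- grab_frame(name): name is "scene" or "side" or "wrist"; returns a dict with "img" (480x640x3 uint8, red, green, blue), "vertical_fov" (degrees; the focal length in pixels is half the picture's height over the tangent of half this angle, whatever the lens; pixels are square), "cx", "cy" (the principal point, pixels), "R" (3x3) and "t" (3): a world point X has camera coordinates R X + t. Camera axes: x right, y down, z forward; pixel columns grow to the right and rows downward; lengths in mm; the calibration is good to about 2 mm. A picture is of the moment at which its call begins. There is no depth.
- sign_off(): hands the job in; it is judged then, once.
The state is a dict: "clock": time; "qpos": joint angles; "qvel": joint speeds; "joint_efforts": joint torques, N m; "eef_pos": TCP position; "tcp_rot": TCP orientation; "contact_force": force on the tool from outside, world axes, zero at the start; "wrist_torque": the same for the moment, N m; "opening": opening from 0.0 (shut) to 1.0 (fully open); "grasp_force": force on a finger pad.
Only numpy, scipy, OpenCV 4.12 (cv2) and the standard library are available. Lean on these libraries where they do the work, as an engineer would, in place of code of your own. Each camera call takes 0.05 s, during which the arm holds its last target. There are 200 camera calls.

TASK

The clamp of the tilting vial chute is slack, so its handle end has dropped onto the rest. Pick up the angle gauge by its top lug, gently (its thin case cracks at a grip over 35 N), stand it flat on the chute's floor above the pivot with the dial towards the front as now, and let go of it without dropping it; then take the chute by its handle and rock it until the gauge's swinging needle settles on the set mark on the rim of the dial. Finish there, still holding the handle with the needle at rest on the mark, so that a colleague can tighten the clamp, and leave the other things on the counter alone.

Things in the scene. Friction and masses are not known exactly. Their poses are not given: they have to be found in the camera images.
- stand: Grey stand fixed to the counter: base 130 (x) x 170 (y) x 10 mm, two rounded cheeks 98 mm apart outside and 113 mm high, black star clamp knob (slack, not to be used) out to 69 mm in front, rest post with rubber pad at y -70 mm. Origin: on the counter below the pivot pin. x along the pin, away from the robot; y to the chute's outlet (left), -y to its handle. Place and yaw vary.
- chute: Aluminium channel pivoting on the stand's pin. Origin: on the pin axis, 85 mm above the counter; x along the pin, y along the channel to the outlet, z square to its floor. About 0.75 kg, heavier to the handle: unheld, also with the gauge on it, it drops onto the rest, handle end 0.14 rad below level; it turns up to 0.45 rad above. Lifting it by the handle takes a few N.
- chute_handle (a point): Point to take hold of: middle of the black rubber grip, a round bar 16 to 18 mm thick and 82 mm long that sticks out of the chute's handle end along its -y, at (0, -215, +6) mm in the chute's frame. It runs on a 215 mm arc about the pin. Axes as the chute's.
- chute_floor (a point): Good place for the middle of the gauge's underside, (0, -20, +12) mm in the chute's frame, axes as the chute's. Anywhere from y = -75 to +35 mm there will do. The flat floor (upper face z = +12 mm) runs from y = -150 to +105 mm, 66 mm wide between side walls 20 mm high.
- gauge: Pendulum angle gauge, loose, 0.3 kg, on the counter. Steel foot 42 (x) x 106 (y) x 13 mm high; round grey case 100 mm across, 26 mm thick, centre 64 mm above the underside, white dial on its -x face; ribbed lug on top, 22 thick (x) x 46 wide (y), 110 to 148 mm above the underside. Origin: middle of the underside; z up; dial side -x faces the robot within 0.45 rad at the start.
- gauge_grip (a point): Middle of the gauge's grip lug, 130 mm above the underside; pinch the lug across its 22 mm thickness (along the gauge's x). Axes as the gauge's.
- pointer (a joint): Swing of the black needle about the dial centre, rad. It comes to rest plumb, thin tip up, after swinging about a second. 0 = straight up the gauge; positive = tip clockwise seen from the dial side (to the gauge's -y). On the chute, dial to the front, it settles at the chute's slope: raising the handle makes it grow.
- mark (a joint): Where the black set mark stands on the rim of the dial (a tab 9 mm wide at 50 mm from the dial centre), rad, same zero and sense as the needle: the needle is on the mark when both values are equal. Stiff; stays as set. Between 0.12 and 0.30.
- needle_tip (a point): Tip of the needle, 37 mm from the dial centre (16 mm in front of the middle of the gauge, 64 mm above its underside); x as the gauge's, z along the needle from the dial centre to the tip.
- mark_tab (a point): The set mark's tab, 50 mm from the dial centre; x as the gauge's, z from the dial centre to the tab. The needle is on the mark when both z axes agree.
- monitor: Fixed: computer monitor behind the work. Its upright screen, 540 mm wide and 35 mm thick, hangs from 120 to 465 mm above the counter, from about x 0.55, y 0.15 (near left end) slanting back to x 0.77, y -0.34 (far right end): keep the arm and gripper clear of it. Origin: under the middle of its foot.
- ball_scanner: Fixed: round black desk scanner, 85 mm wide, 112 mm high, left of the middle behind the chute. Origin: under its middle.
- vial_1: Bystander: amber vial with a white cap, 44 mm wide, 66 mm high. Origin: middle of its underside.
- vial_2: Bystander: white vial, 37 mm wide, 60 mm high, close behind the chute's outlet end. Origin: middle of its underside.
- vial_3: Bystander: larger amber vial, 47 mm wide, 74 mm high. Origin: middle of its underside.
- bottle: Bystander: white stock bottle with a broad cap, 62 mm wide, 105 mm high. Origin: middle of its underside.
- carton: Bystander: medicine carton 50 x 50 x 76 mm high. Origin: middle of its underside.
- carton_pink: Bystander: narrow medicine carton 26 x 45 x 86 mm high. Origin: middle of its underside.
- notes: Bystander: block of sticky notes 74 x 74 x 16 mm, close behind the chute's handle end. Origin: middle of its underside.
- mouse: Bystander: black computer mouse 100 x 60 x 37 mm. Origin: middle of its underside.

How it is judged (in metres and radians):
On the way, in this order (a step that is already met when the one before it is completed fails the run):
1. The gauge stands flat on the chute's floor, dial to the front, let go of, with the chute still lying on its rest (x of gauge in the frame of chute between -0.016 and 0.016 m and y of gauge in the frame of chute between -0.075 and 0.035 m and z of gauge in the frame of chute between 0.008 and 0.016 m and angle between the z axis of gauge and the z axis of chute, either way round below 0.05 rad and angle between the x axis of gauge and the x axis of chute, either way round below 0.2 rad and x of needle_tip in the frame of chute below 0 m and contact force between each of the fingers, the arm and gauge below 0.05 N and contact force between gauge and chute above 0.8 N and height (world z) of chute_handle below 0.068 m), for 0.3 s.
2. The chute is held up by its handle and the needle has settled on the mark (x of gauge in the frame of chute between -0.016 and 0.016 m and y of gauge in the frame of chute between -0.075 and 0.035 m and z of gauge in the frame of chute between 0.008 and 0.016 m and angle between the z axis of gauge and the z axis of chute, either way round below 0.05 rad and angle between the x axis of gauge and the x axis of chute, either way round below 0.2 rad and x of needle_tip in the frame of chute below 0 m and contact force between each of the fingers, the arm and gauge below 0.05 N and contact force between gauge and chute above 0.8 N and angle between the z axis of needle_tip and the z axis of mark_tab, either way round below 0.052 rad and velocity of joint pointer between -0.4 and 0.4 rad/s and angular speed of chute below 0.05 rad/s and contact force between the fingers and chute above 3 N and distance between the grasp point and chute_handle below 0.06 m), for 1 s.
At the end, for the whole second after the job is handed in: The fingers hold the chute by its handle (over 3 N); the needle is within 3 degrees of the mark and at rest; the gauge stands untouched and flat on the chute floor (0.05 rad), dial to the front, in line within 0.2 rad, its middle -75 to +35 mm along the chute from the pin (all of step 2); the arm keeps its last pose, push and grip.
It fails at once if the gauge was gripped with more than 35 N a finger (70 N over both) (contact force between the fingers and gauge above 70 N).
It fails at once if the gauge was dropped (let go of and falling faster than 0.6 m/s) (contact force between the fingers and gauge below 0.05 N and linear speed of gauge above 0.6 m/s).
It fails at once if another thing on the counter was pushed more than 25 mm or knocked over (distance of any of vial_1, vial_2, vial_3, bottle, carton, carton_pink, notes, mouse from where it was at the start of the episode above 0.025 m or angle between any of vial_1, vial_2, vial_3, bottle, carton, carton_pink, notes, mouse's own z axis and vertical above 0.5 rad).
It also fails if it takes over 64 s, if anything falls off the work surface, if the arm or the gripper's body presses on something with over 40 N, if the wrist force passes 120 N, or if a joint passes its speed limit or range.

## Working session

There is one attempt and no reset: what is moved stays moved. The work goes in short steps, Python scripts to look and compute and a tool call to move; the robot and the scene stay as the last step left them, time stands still between calls to the robot, and variables do not carry over. Pictures are saved under pics/ and viewed, at most 10 in all, crops included, and the job is handed in when it is done.

Besides the shell and the picture viewer there is one more tool, called as name([rows], argument=value, ...), one row to a line, values as JSON. step_arm: Moves the arm, as the interface text tells. Its arguments: {"type":"object","properties":{"motion":{"type":"array","items":{"type":"object","properties":{"claw":{"type":"number"},"delta_pos":{"type":"array","items":{"type":"number"}},"turn":{"type":"number"}}}},"force":{"type":"number"}},"required":["motion"]}

```bash
mkdir -p pics
cat > h.py <<'E'
from rig import *
import numpy as np, cv2
from scipy.spatial.transform import Rotation as Ro
def shot(n,f):
    g=grab_frame(n); cv2.imwrite('pics/'+f,g['img'][:,:,::-1]); 
    np.savez('pics/'+f+'.npz',**{k:np.array(v) for k,v in g.items()}); return g
def load(f): return dict(np.load('pics/'+f+'.npz'))
def ray(g,u,v):
    f=240/np.tan(np.radians(float(g['vertical_fov']))/2)
    d=np.array([(u-g['cx'])/f,(v-g['cy'])/f,1.]); R=g['R']
    return -R.T@g['t'], R.T@d
def at(g,u,v,z):
    o,d=ray(g,u,v); return o+d*(z-o[2])/d[2]
def proj(g,X):
    f=240/np.tan(np.radians(float(g['vertical_fov']))/2)
    c=g['R']@np.array(X)+g['t']; return np.array([g['cx']+f*c[0]/c[2],g['cy']+f*c[1]/c[2]])
def st():
    s=sense(); print({k:np.round(s[k],3).tolist() for k in ('clock','eef_pos','tcp_rot','contact_force','opening','grasp_force','qpos')})
    print(np.round(Ro.from_euler('xyz',s['tcp_rot']).as_matrix(),3).tolist())
E
python3 - <<'E'
from h import *
a=shot('scene','s0.png');b=shot('side','d0.png');st()
for g in(a,b): print(g['vertical_fov'],-g['R'].T@g['t'],g['R'][2])
E
```

```text
{'clock': 0.1, 'eef_pos': [184.471, -596.717, 238.622], 'tcp_rot': [-3.14, -0.0, 0.3], 'contact_force': [-0.355, -0.293, 0.285], 'opening': 0.999, 'grasp_force': 0.0, 'qpos': [-1.273, 0.354, 1.634, -0.0, 1.155, -0.002]}
[[0.955, 0.295, -0.0], [0.295, -0.955, 0.001], [0.0, -0.001, -1.0]]
48.711829900724624 [  -37.36635552 -1081.94156565   975.22780474] [ 0.40681451  0.66522934 -0.62607657]
53.82832911425702 [  572.61560893 -1076.0084707    644.98052785] [-0.02718918  0.86182792 -0.50647151]
```

View pics/s0.png

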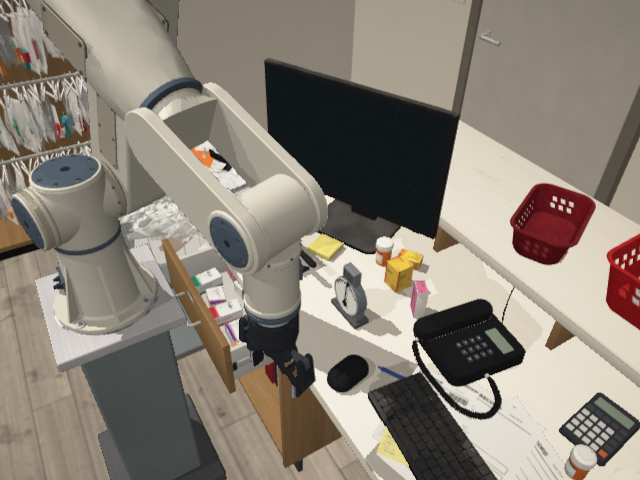

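View pics/d0.png

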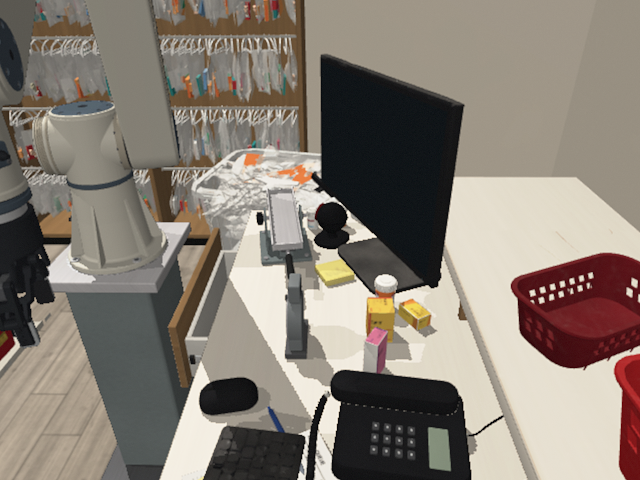

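The gauge is near scene (349,295) / side (295,310). The chute runs in the side view from (283,190) to its black handle near (290,262). I'll zoom in on both.

Run:
```python
from h import *
a=cv2.imread('pics/s0.png')[250:350,290:390];b=cv2.imread('pics/d0.png')[170:370,240:340]
c=np.hstack([cv2.resize(a,(500,500),interpolation=2),cv2.resize(b,(300,600),interpolation=2)[:500]])
cv2.imwrite('pics/c0.png',c)
```

```text
(no output)
```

View pics/c0.png

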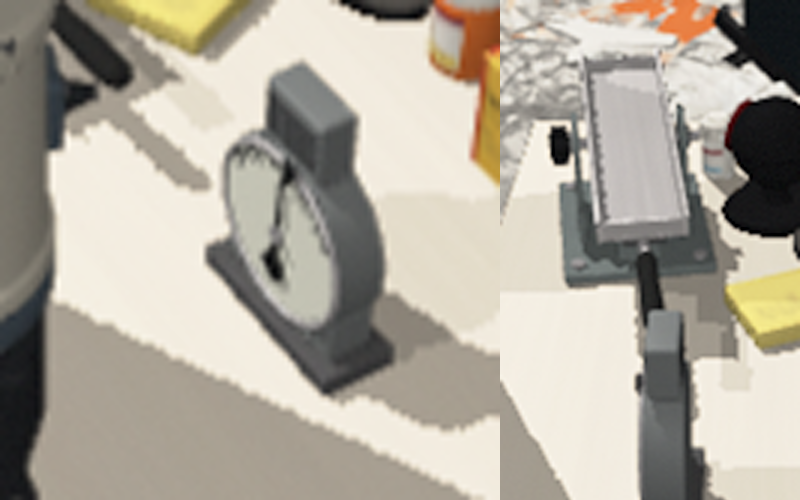

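Run:
```python
from h import *
a=load('s0.png');b=load('d0.png')
A=lambda u,v:(290+u/5,250+v/5)
B=lambda u,v:(240+(u-500)/3,170+v/3)
print('gauge lug top', at(a,*A(313,97),148), at(b,*B(667,328),148))
for p in [(208,262),(330,393),(392,359)]: print('foot',at(a,*A(*p),0))
l=at(b,*B(568,277),10);r=at(b,*B(716,265),10);print('base',l,r,np.linalg.norm(r-l))
l2=at(b,*B(560,183),10);print('farleft',l2)
for p in [(125,80),(60,10)]: print('handle', at(a,*A(*p),55),at(a,*A(*p),62))
for p in [(645,250),(653,310)]: print('handle side', at(b,*B(*p),65),at(b,*B(*p),52))
```

```text
gauge lug top [ 498.35812008 -359.69851784  148.        ] [ 506.03846079 -356.10453034  148.        ]
foot [ 480.33574914 -306.06296186    0.        ]
foot [ 485.61260579 -408.42868137    0.        ]
foot [ 523.79502757 -405.62637504    0.        ]
base [399.78412981 -82.80371133  10.        ] [522.4369783  -62.28188911  10.        ] 124.35781612581019
farleft [371.15829658  79.77435177  10.        ]
handle [ 481.80878319 -219.75103352   55.        ] [ 477.85951546 -226.30955489   62.        ]
handle [ 479.73023931 -155.43759593   55.        ] [ 475.79678268 -162.48533754   62.        ]
handle side [ 470.17719738 -128.68556438   65.        ] [ 467.88108694 -107.45175188   52.        ]
handle side [ 483.03573245 -212.85590084   65.        ] [ 481.02784022 -193.50872818   52.        ]
```

step_arm([
  {"claw": 85, "delta_pos": [37, -13.5, 0], "turn": 0},
  {"claw": 85, "delta_pos": [37, -13.5, 0], "turn": 0},
  {"claw": 85, "delta_pos": [37, -13.5, 0], "turn": 0},
  {"claw": 85, "delta_pos": [37, -13.5, 0], "turn": 0},
  {"claw": 85, "delta_pos": [37, -13.5, 0], "turn": 0},
  {"claw": 85, "delta_pos": [37, -13.5, 0], "turn": 0},
  {"claw": 85, "delta_pos": [37, -13.5, 0], "turn": 0},
  {"claw": 85, "delta_pos": [37, -13.5, 0], "turn": 0},
], force=25)

```text
clock: 0.77
eef_pos: [436.6, -405.0, 239.1]
tcp_rot: [-3.141, 0.0, 0.3]
contact_force: [0.1, -0.3, -0.8]
opening: 0.991
grasp_force: 0.0
```

step_arm([
  {"claw": 85, "delta_pos": [0, 0, 0], "turn": -0.12},
  {"claw": 85, "delta_pos": [0, 0, 0], "turn": -0.12},
  {"claw": 85, "delta_pos": [0, 0, 0], "turn": -0.12},
  {"claw": 85, "delta_pos": [0, 0, 0], "turn": -0.12},
  {"claw": 85, "delta_pos": [0, 0, 0], "turn": -0.12},
  {"claw": 85, "delta_pos": [0, 0, 0], "turn": -0.12},
  {"claw": 85, "delta_pos": [0, 0, 0], "turn": -0.12},
  {"claw": 85, "delta_pos": [0, 0, 0], "turn": -0.12},
])

```text
clock: 1.43
eef_pos: [435.3, -406.3, 238.9]
tcp_rot: [-3.141, -0.0, 1.266]
contact_force: [0.3, -0.1, 0.2]
opening: 0.997
grasp_force: 0.0
```

step_arm([
  {"claw": 85, "delta_pos": [0, 0, 0], "turn": -0.12},
  {"claw": 85, "delta_pos": [0, 0, 0], "turn": -0.12},
  {"claw": 85, "delta_pos": [0, 0, 0], "turn": -0.12},
  {"claw": 85, "delta_pos": [0, 0, 0], "turn": 0},
])

```text
clock: 1.77
eef_pos: [435.3, -406.4, 238.9]
tcp_rot: [-3.141, -0.001, 1.625]
contact_force: [-0.2, -0.1, 0.0]
opening: 0.998
grasp_force: 0.0
```

Run:
```python
from h import *
g=shot('wrist','w1.png');h=shot('scene','s1.png');st();print(g['vertical_fov'],-g['R'].T@g['t'],g['R'].tolist())
print(proj(g,[503,-357,148]),proj(g,[483,-199.5,61]))
c=np.hstack([cv2.imread('pics/w1.png')[:,:],])
cv2.imwrite('pics/c1.png',c)
```

```text
{'clock': 1.867, 'eef_pos': [435.352, -406.372, 239.024], 'tcp_rot': [-3.141, -0.0, 1.616], 'contact_force': [0.564, 0.033, 0.007], 'opening': 0.992, 'grasp_force': 0.0, 'qpos': [-0.754, 0.308, 1.698, 0.0, 1.136, -0.798]}
[[-0.045, 0.999, -0.0], [0.999, 0.045, 0.0], [0.0, -0.0, -1.0]]
61.585724358623544 [ 432.31572318 -326.18546647  372.84210468] [[0.9985159447280508, 0.054460078505492275, 8.92918014060373e-05], [0.051728343826733955, -0.9489402852785975, 0.3111856574784885], [0.017031927923560987, -0.31071922184594825, -0.9503491351112268]]
[443.00743563 168.39194167] [ 409.19364402 -100.31107535]
```

View pics/c1.png

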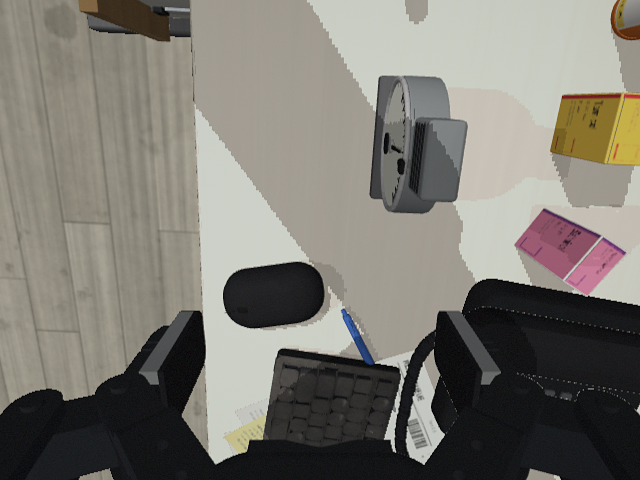

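The wrist view shows the lug's top face with corners at about (425,119), (467,121), (461,202), (417,200); the mouse and keyboard are clear of the fingers.

Run:
```python
from h import *
g=load('w1.png')
P=[at(g,*p,148) for p in [(425,119),(467,121),(461,202),(417,200)]]
print(np.round(P,1),np.mean(P,0)); y=(P[0]+P[1]-P[2]-P[3])[:2]; print('yaw',np.arctan2(-y[0],y[1]))
d=np.mean(P,0)-sense()['eef_pos']; R=Ro.from_euler('xyz',sense()['tcp_rot']).as_matrix(); print(R.T@d)
```

```text
[[ 489.4 -331.2  148. ]
 [ 512.1 -331.   148. ]
 [ 516.2 -375.5  148. ]
 [ 490.9 -375.7  148. ]] [ 502.11792958 -353.37060114  148.        ]
yaw 0.0625293547156715
[49.91558618 69.10880829 91.01977478]
```

step_arm([
  {"claw": 85, "delta_pos": [20, 35, 0], "turn": -0.017},
  {"claw": 85, "delta_pos": [29, 34.5, 0], "turn": 0},
  {"claw": 85, "delta_pos": [0, 0, 30], "turn": 0},
  {"claw": 85, "delta_pos": [0, 0, 40], "turn": 0},
  {"claw": 85, "delta_pos": [0, 0, 30], "turn": 0},
  {"claw": 85, "delta_pos": [0, 0, 12], "turn": 0},
  {"claw": 60, "delta_pos": [0, 0, 0], "turn": 0},
  {"claw": 40, "delta_pos": [0, 0, 0], "turn": 0},
], force=22)

```text
clock: 2.53
eef_pos: [499.7, -356.2, 127.7]
tcp_rot: [-3.141, -0.0, 1.635]
contact_force: [-0.4, 0.3, 0.9]
opening: 0.737
grasp_force: 0.0
```

step_arm([
  {"claw": 30, "delta_pos": [0, 0, 0], "turn": 0},
  {"claw": 24, "delta_pos": [0, 0, 0], "turn": 0},
  {"claw": 20, "delta_pos": [0, 0, 0], "turn": 0},
  {"claw": 17, "delta_pos": [0, 0, 0], "turn": 0},
  {"claw": 15, "delta_pos": [0, 0, 0], "turn": 0},
  {"claw": 15, "delta_pos": [0, 0, 0], "turn": 0},
])

```text
clock: 3.03
eef_pos: [500.6, -356.7, 129.1]
tcp_rot: [3.139, 0.002, 1.636]
contact_force: [1.5, 0.9, 6.4]
opening: 0.261
grasp_force: 21.8
```

step_arm([
  {"claw": 15, "delta_pos": [0, 0, -10], "turn": 0},
  {"claw": 15, "delta_pos": [0, 0, -20], "turn": 0},
  {"claw": 15, "delta_pos": [0, 0, -25], "turn": 0},
  {"claw": 15, "delta_pos": [0, 0, -30], "turn": 0},
  {"claw": 15, "delta_pos": [0, 0, -30], "turn": 0},
  {"claw": 15, "delta_pos": [0, 0, -30], "turn": 0},
  {"claw": 15, "delta_pos": [0, 0, -20], "turn": 0},
  {"claw": 15, "delta_pos": [0, 0, -10], "turn": 0},
])

```text
clock: 3.7
eef_pos: [500.0, -356.4, 306.1]
tcp_rot: [3.139, 0.003, 1.637]
contact_force: [0.4, 0.3, -4.4]
opening: 0.251
grasp_force: 22.3
```

step_arm([
  {"claw": 15, "delta_pos": [10, -1, 0], "turn": 0},
  {"claw": 15, "delta_pos": [20, -1, 0], "turn": 0},
  {"claw": 15, "delta_pos": [25, -2, 0], "turn": 0},
  {"claw": 15, "delta_pos": [30, -2, 0], "turn": 0},
  {"claw": 15, "delta_pos": [30, -2, 0], "turn": 0},
  {"claw": 15, "delta_pos": [30, -2, 0], "turn": 0},
  {"claw": 15, "delta_pos": [30, -2, 0], "turn": 0},
  {"claw": 15, "delta_pos": [30, -2, 0], "turn": 0},
])

```text
clock: 4.37
eef_pos: [470.0, -150.1, 300.2]
tcp_rot: [-3.138, -0.002, 1.637]
contact_force: [-0.1, 0.3, -3.6]
opening: 0.252
grasp_force: 22.1
```

step_arm([
  {"claw": 15, "delta_pos": [30, -2, 0], "turn": 0},
  {"claw": 15, "delta_pos": [20, -2, 0], "turn": 0},
  {"claw": 15, "delta_pos": [10, -1, 0], "turn": 0},
  {"claw": 15, "delta_pos": [0, 0, 0], "turn": -0.05},
  {"claw": 15, "delta_pos": [0, 0, 0], "turn": -0.05},
  {"claw": 15, "delta_pos": [0, 0, 0], "turn": 0},
])

```text
clock: 4.87
eef_pos: [462.2, -92.5, 301.1]
tcp_rot: [-3.14, -0.001, 1.74]
contact_force: [-0.0, 0.4, -3.0]
opening: 0.254
grasp_force: 22.1
```

Run:
```python
from h import *
st();g=shot('wrist','w2.png');h=shot('scene','s2.png');k=shot('side','d2.png')
a=cv2.resize(cv2.imread('pics/w2.png'),(400,300));b=cv2.imread('pics/s2.png')[130:330,200:360];d=cv2.imread('pics/d2.png')[120:320,220:380]
c=np.zeros((600,800,3),np.uint8);c[:300,:400]=a;c[:500,400:]=cv2.resize(d,(400,500));c[300:,:240]=cv2.resize(b,(240,300));cv2.imwrite('pics/c2.png',c)
```

```text
{'clock': 4.867, 'eef_pos': [462.186, -92.458, 301.068], 'tcp_rot': [-3.14, -0.001, 1.74], 'contact_force': [-0.032, 0.357, -2.973], 'opening': 0.254, 'grasp_force': 22.104, 'qpos': [-0.2, 0.05, 1.874, -0.0, 1.22, -0.369]}
[[-0.168, 0.986, -0.002], [0.986, 0.168, 0.0], [0.001, -0.002, -1.0]]
```

View pics/c2.png

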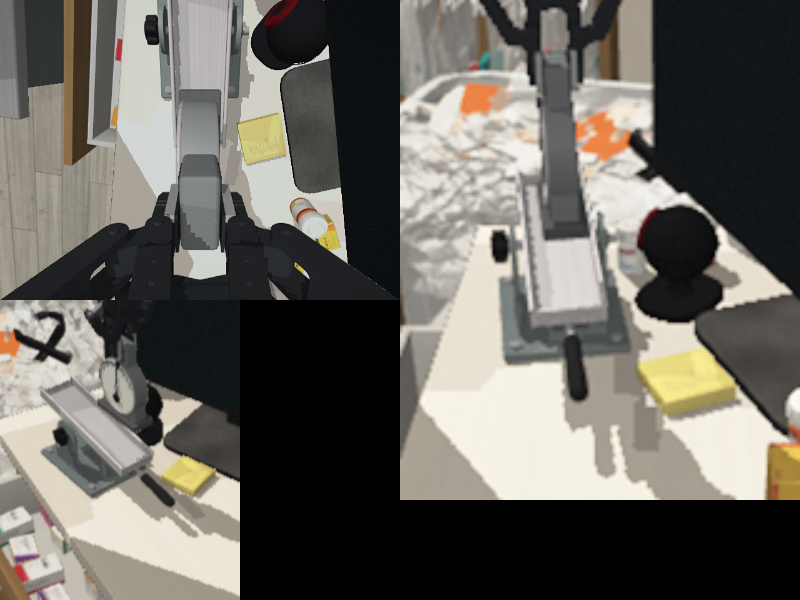

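Run:
```python
from h import *
b=load('d2.png');w=load('w2.png')
B=lambda u,v:(220+(u-400)/2.5,120+v/2.5)
print('tip',at(b,*B(579,391),55),'start',at(b,*B(571,341),67))
l=at(b,*B(503,358),8);r=at(b,*B(627,345),8);print('base',l,r)
for ox,oy,yaw in [(447,11,.17)]:
    c,s=np.cos(yaw),np.sin(yaw)
    def W(x,y,z):
        Y=y*np.cos(.14)-z*np.sin(.14);Z=85+y*np.sin(.14)+z*np.cos(.14)
        return [ox+c*x-s*Y,oy+s*x+c*Y,Z]
    print('pred tip',W(0,-256,6),W(0,-174,6))
    for p in [(-33,-150,12),(33,-150,12),(-33,-150,32),(33,-150,32),(-33,0,32),(33,0,32),(33,-60,32),(-33,-60,32)]:
        q=proj(b,W(*p));v=proj(w,W(*p))
        print(p,'side panel',np.round([(q[0]-220)*2.5+400,(q[1]-120)*2.5]),'wrist panel',np.round(v*.625))
```

```text
tip [ 483.77063054 -210.11406809   55.        ] start [ 471.81550326 -145.57973333   67.        ]
base [396.08722229 -83.74813297   8.        ] [519.16447355 -57.5351023    8.        ]
pred tip [np.float64(490.02857888227004), np.float64(-239.66629067396457), np.float64(55.21825862835128)] [np.float64(476.29135927978655), np.float64(-159.63906292494184), np.float64(66.66079402917867)]
(-33, -150, 12) side panel [537. 331.] wrist panel [179. 152.]
(33, -150, 12) side panel [607. 325.] wrist panel [222. 152.]
(-33, -150, 32) side panel [536. 314.] wrist panel [178. 158.]
(33, -150, 32) side panel [607. 308.] wrist panel [224. 158.]
(-33, 0, 32) side panel [525. 223.] wrist panel [173.  47.]
(33, 0, 32) side panel [590. 218.] wrist panel [229.  46.]
(33, -60, 32) side panel [596. 252.] wrist panel [226.  97.]
(-33, -60, 32) side panel [529. 257.] wrist panel [175.  97.]
```

Run:
```python
from h import *
d=cv2.imread('pics/d2.png')[215:285,250:320];w=cv2.imread('pics/w2.png')[0:240,200:440]
cv2.imwrite('pics/c3.png',np.hstack([cv2.resize(d,(400,400),interpolation=cv2.INTER_CUBIC),cv2.resize(w,(400,400),interpolation=cv2.INTER_CUBIC)]))
```

```text
(no output)
```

View pics/c3.png

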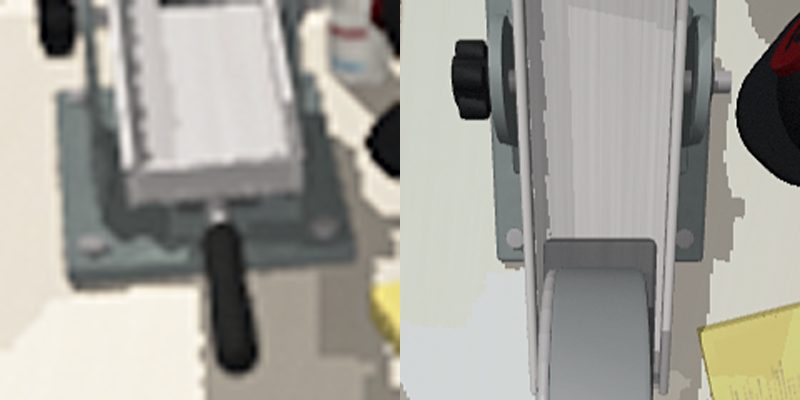

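Run:
```python
from h import *
b=load('d2.png');w=load('w2.png')
B=lambda u,v:(250+u*.175,215+v*.175)
C=lambda u,v:(200+(u-400)*.6,v*.6)
l=at(w,*C(497,260),10);r=at(w,*C(702,262),10);print('base wrist',l,r,np.linalg.norm(l-r),np.arctan2(*(r-l)[1::-1]))
m=(l+r)/2;yw=np.arctan2(*(r-l)[1::-1]);print('origin',m+85*np.array([-np.sin(yw),np.cos(yw),0]))
p=at(w,*C(722,82),85);q=at(w,*C(513,77),85);print('pin',p,q,np.arctan2(*(p-q)[1::-1]))
# wall tops
for u1,v1,u2,v2 in [(516,0,534,390),(683,0,664,390)]:
    print('wall',[at(w,*C(u,v),z) for u,v,z in((u1,v1,125),(u2,v2,96))])
l=at(b,*B(70,283),5);r=at(b,*B(355,262),5);print('base side',l,r,np.linalg.norm(l-r))
print('tip',at(b,*B(238,366),55),at(b,*B(220,228),66.5))
```

```text
base wrist [395.59210047 -75.93415661  10.        ] [522.38560796 -55.56076235  10.        ] 128.41989229102018 0.1593198595660733
origin [445.5038833   18.17605069  10.        ]
pin [500.79771362  36.52494584  85.        ] [402.30410567  21.96024707  85.        ] 0.14681063072672013
wall [array([405.30779195,  46.59089902, 125.        ]), array([ 434.32436641, -127.80035384,   96.        ])]
wall [array([472.48652201,  58.02068556, 125.        ]), array([ 502.37939363, -116.1719954 ,   96.        ])]
base side [398.7012437  -85.16941205   5.        ] [522.83305209 -66.28032527   5.        ] 125.56075602392127
tip [ 484.67418003 -220.42754321   55.        ] [ 471.41261889 -138.13569588   66.5       ]
```

step_arm([
  {"claw": 15, "delta_pos": [15, 0, 0], "turn": 0},
  {"claw": 15, "delta_pos": [25, 0.5, 0], "turn": 0},
  {"claw": 15, "delta_pos": [25, 0.5, 0], "turn": 0},
  {"claw": 15, "delta_pos": [15, 0, 0], "turn": 0},
  {"claw": 15, "delta_pos": [10, 0, 10], "turn": 0},
  {"claw": 15, "delta_pos": [0, 0, 20], "turn": 0},
  {"claw": 15, "delta_pos": [0, 0, 15], "turn": 0},
  {"claw": 15, "delta_pos": [0, 0, 10], "turn": 0},
])

```text
clock: 5.68
eef_pos: [448.2, -4.0, 245.1]
tcp_rot: [-3.139, -0.0, 1.736]
contact_force: [-0.2, -0.8, -4.1]
opening: 0.253
grasp_force: 22.1
```

step_arm([
  {"claw": 15, "delta_pos": [0, 0, 3], "turn": 0},
  {"claw": 15, "delta_pos": [0, 0, 2], "turn": 0},
  {"claw": 15, "delta_pos": [0, 0, 0], "turn": 0},
])

```text
clock: 5.93
eef_pos: [449.3, -4.2, 242.2]
tcp_rot: [-3.141, 0.0, 1.736]
contact_force: [0.1, -0.1, -3.1]
opening: 0.251
grasp_force: 22.1
```

Run:
```python
from h import *
st();k=shot('side','d3.png');w=shot('wrist','w3.png');h=shot('scene','s3.png')
b=cv2.imread('pics/s3.png')[150:300,200:350];d=cv2.imread('pics/d3.png')[140:290,220:370]
cv2.imwrite('pics/c4.png',np.hstack([cv2.resize(b,(400,400),interpolation=2),cv2.resize(d,(400,400),interpolation=2)]))
```

```text
{'clock': 5.933, 'eef_pos': [449.34, -4.179, 242.17], 'tcp_rot': [-3.141, 0.0, 1.736], 'contact_force': [0.089, -0.069, -3.107], 'opening': 0.251, 'grasp_force': 22.109, 'qpos': [-0.013, 0.071, 1.988, -0.0, 1.082, -0.178]}
[[-0.164, 0.986, -0.0], [0.986, 0.164, -0.0], [-0.0, -0.0, -1.0]]
```

View pics/c4.png

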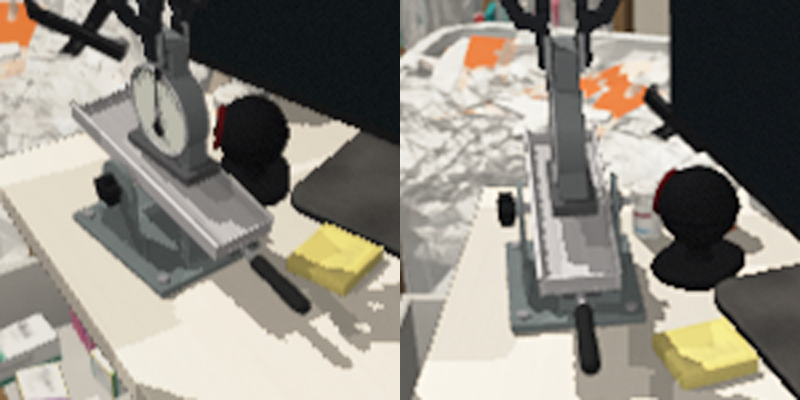

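The gauge hangs between the chute's walls just above the floor (scene crop around (175,165)), upright and centred. I'll lower it until it touches.

step_arm([
  {"claw": 15, "delta_pos": [0, 0, 3], "turn": 0},
  {"claw": 15, "delta_pos": [0, 0, 3], "turn": 0},
  {"claw": 15, "delta_pos": [0, 0, 2], "turn": 0},
  {"claw": 15, "delta_pos": [0, 0, 0], "turn": 0},
], force=20)

```text
clock: 6.42
eef_pos: [448.9, -3.9, 233.8]
tcp_rot: [-3.141, -0.0, 1.737]
contact_force: [0.3, 0.3, -3.5]
opening: 0.254
grasp_force: 22.1
```

step_arm([
  {"claw": 15, "delta_pos": [0, 0, 2], "turn": 0},
  {"claw": 15, "delta_pos": [0, 0, 1], "turn": 0},
  {"claw": 15, "delta_pos": [0, 0, 0], "turn": 0},
])

```text
clock: 6.67
eef_pos: [449.1, -3.9, 231.1]
tcp_rot: [-3.141, -0.0, 1.737]
contact_force: [-0.1, 0.2, -3.3]
opening: 0.252
grasp_force: 22.1
```

step_arm([
  {"claw": 15, "delta_pos": [0, 0, 1.5], "turn": 0},
  {"claw": 15, "delta_pos": [0, 0, 1], "turn": 0},
  {"claw": 15, "delta_pos": [0, 0, 0], "turn": 0},
])

```text
clock: 6.92
eef_pos: [449.8, -4.2, 229.6]
tcp_rot: [3.141, 0.001, 1.737]
contact_force: [-1.4, -2.0, 4.3]
opening: 0.253
grasp_force: 23.3
```

step_arm([
  {"claw": 15, "delta_pos": [0, 0, 1], "turn": 0},
  {"claw": 15, "delta_pos": [0, 0, 0], "turn": 0},
])

```text
clock: 7.08
eef_pos: [450.2, -4.6, 229.2]
tcp_rot: [3.14, 0.002, 1.737]
contact_force: [-2.4, -4.0, 11.0]
opening: 0.255
grasp_force: 24.4
```

step_arm([
  {"claw": 15, "delta_pos": [-3.5, 0, 1.4], "turn": 0},
  {"claw": 15, "delta_pos": [-3.5, 0, 1.5], "turn": 0},
  {"claw": 15, "delta_pos": [-3.5, 0, 1.7], "turn": 0},
  {"claw": 15, "delta_pos": [0, 0, 0], "turn": 0},
])

```text
clock: 7.42
eef_pos: [451.8, -15.1, 224.2]
tcp_rot: [3.14, 0.001, 1.737]
contact_force: [-1.6, -3.8, 6.8]
opening: 0.252
grasp_force: 24.0
```

step_arm([
  {"claw": 15, "delta_pos": [-3, 0, 1.7], "turn": 0},
  {"claw": 15, "delta_pos": [-2, 0, 1.1], "turn": 0},
  {"claw": 15, "delta_pos": [0, 0, 0], "turn": 0},
  {"claw": 15, "delta_pos": [0, 0, 0], "turn": 0},
])

```text
clock: 7.75
eef_pos: [452.6, -19.9, 221.5]
tcp_rot: [3.14, 0.002, 1.737]
contact_force: [-1.2, -3.7, 7.0]
opening: 0.255
grasp_force: 24.3
```

Run:
```python
from h import *
st();k=shot('side','d4.png');h=shot('scene','s4.png')
b=cv2.imread('pics/s4.png')[150:300,200:350];d=cv2.imread('pics/d4.png')[140:290,220:370]
cv2.imwrite('pics/c5.png',np.hstack([cv2.resize(b,(400,400),interpolation=2),cv2.resize(d,(400,400),interpolation=2)]))
```

```text
{'clock': 7.75, 'eef_pos': [452.58, -19.9, 221.46], 'tcp_rot': [3.14, 0.002, 1.737], 'contact_force': [-1.156, -3.738, 6.967], 'opening': 0.255, 'grasp_force': 24.314, 'qpos': [-0.046, 0.101, 2.006, -0.001, 1.032, -0.212]}
[[-0.165, 0.986, 0.002], [0.986, 0.165, -0.001], [-0.002, 0.002, -1.0]]
```

View pics/c5.png

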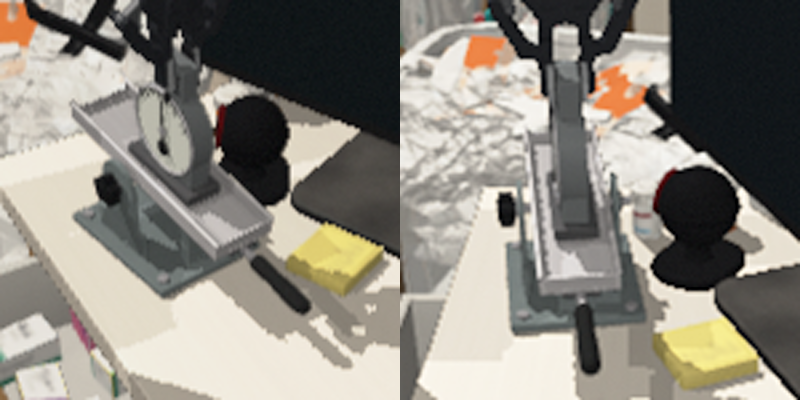

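The gauge has pivoted to nearly the floor's slope; a small further step, then I'll open slowly.

step_arm([
  {"claw": 15, "delta_pos": [-1.5, 0, 1], "turn": 0},
  {"claw": 15, "delta_pos": [0, 0, 0.5], "turn": 0},
  {"claw": 15, "delta_pos": [0, 0, 0], "turn": 0},
  {"claw": 23, "delta_pos": [0, 0, 0], "turn": 0},
  {"claw": 25, "delta_pos": [0, 0, 0], "turn": 0},
  {"claw": 28, "delta_pos": [0, 0, 0], "turn": 0},
  {"claw": 35, "delta_pos": [0, 0, 0], "turn": 0},
  {"claw": 50, "delta_pos": [0, 0, 0], "turn": 0},
])

```text
clock: 8.52
eef_pos: [452.0, -20.6, 218.8]
tcp_rot: [-3.141, -0.0, 1.737]
contact_force: [0.2, 0.5, -0.2]
opening: 0.538
grasp_force: 0.0
```

step_arm([
  {"claw": 65, "delta_pos": [0, 0, 0], "turn": 0},
  {"claw": 75, "delta_pos": [0, 0, -10], "turn": 0},
  {"claw": 75, "delta_pos": [0, 0, -25], "turn": 0},
  {"claw": 75, "delta_pos": [0, 0, -25], "turn": 0},
  {"claw": 75, "delta_pos": [0, 0, -25], "turn": 0},
  {"claw": 75, "delta_pos": [0, 0, -10], "turn": 0},
  {"claw": 75, "delta_pos": [0, 0, 0], "turn": 0},
])

```text
clock: 9.1
eef_pos: [453.4, -20.7, 316.7]
tcp_rot: [3.137, 0.001, 1.737]
contact_force: [0.7, 0.4, -0.7]
opening: 0.878
grasp_force: 0.0
```

Run:
```python
from h import *
st();k=shot('side','d5.png');h=shot('scene','s5.png');w=shot('wrist','w5.png')
b=cv2.imread('pics/s5.png')[150:300,200:350];d=cv2.imread('pics/w5.png')[:,80:560]
cv2.imwrite('pics/c6.png',np.hstack([cv2.resize(b,(400,400),interpolation=2),cv2.resize(d,(400,400),interpolation=cv2.INTER_AREA)]))
```

```text
{'clock': 9.1, 'eef_pos': [453.388, -20.702, 316.675], 'tcp_rot': [3.137, 0.001, 1.737], 'contact_force': [0.701, 0.364, -0.739], 'opening': 0.878, 'grasp_force': 0.0, 'qpos': [-0.049, 0.002, 1.888, -0.0, 1.247, -0.215]}
[[-0.165, 0.986, 0.005], [0.986, 0.165, -0.0], [-0.001, 0.005, -1.0]]
```

View pics/c6.png

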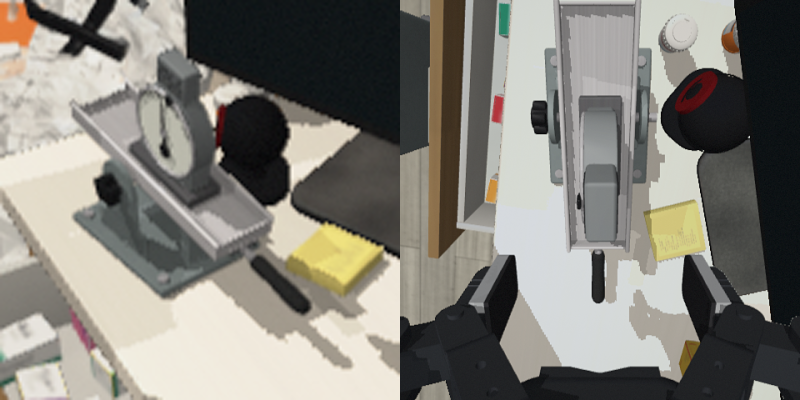

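The gauge stands flat, let go of, with the chute on its rest. The mark needs a closer look, so I'll work out a wrist-camera pose facing the dial.

Run:
```python
from h import *
w=load('w5.png');s=sense()
Rt=Ro.from_euler('xyz',s['tcp_rot']).as_matrix();pt=np.array(s['eef_pos'])
Cc=Rt.T@(-w['R'].T@w['t']-pt); Rc=w['R']@Rt
# gauge underside centre from lug top in wrist image (panel->px): top-face approx centre (600,200)
P=at(w,80+(600-400)*1.2,200*1.2,94+146);print('lug top',P)
D=np.array([432,-4,158])
for yaw in(1.74,1.3,.9,.5):
  for x,y,z in [(330,-100,170),(300,-100,170),(300,-130,200),(280,-120,150),(300,-60,170)]:
    R=Ro.from_euler('xyz',[np.pi,0,yaw]).as_matrix();C=np.array([x,y,z])+R@Cc
    v={k:w[k] for k in w};v['R']=Rc@R.T;v['t']=-v['R']@C
    u=proj(v,D);d=D-C
    if 60<u[0]<580 and 60<u[1]<400: print(yaw,(x,y,z),u.round(),'dist',np.linalg.norm(d).round(),'facing',(d@[.986,.165,0]/np.linalg.norm(d)).round(2))
```

```text
lug top [452.00491047 -11.28774182 240.        ]
```

Run:
```python
from h import *
w=load('w5.png')
R0=np.array([[-0.165,.986,.005],[.986,.165,0],[-.001,.005,-1]]);pt=np.array([453.4,-20.7,316.7])
Cc=R0.T@(-w['R'].T@w['t']-pt); Rc=w['R']@R0;print(Cc)
D=np.array([432,-4,158]);o=[]
for yaw in np.arange(-.6,2.4,.3):
 for x in(280,300,320,340,360):
  for y in range(-200,160,20):
   for z in(140,170,200,230,260,300):
    if np.hypot(x,y)<285: continue
    R=Ro.from_euler('xyz',[np.pi,0,yaw]).as_matrix();C=np.array([x,y,z])+R@Cc
    v=dict(w);v['R']=Rc@R.T;v['t']=-v['R']@C
    u=proj(v,D);d=D-C;n=np.linalg.norm(d)
    if (v['R']@D+v['t'])[2]>0 and 70<u[0]<570 and 70<u[1]<330: o.append((d@[.986,.165,0]/n,yaw,x,y,z,u.round(),n))
o.sort(key=lambda r:-r[0])
for r in o[:200:8]: print(r)
```

```text
[  80.31712682    0.35476539 -130.73089233]
(np.float64(0.6127828695831333), np.float64(2.0999999999999996), 300, -40, 230, array([553., 318.]), np.float64(268.1228450446722))
(np.float64(0.5672768860945943), np.float64(2.0999999999999996), 340, -40, 200, array([523., 313.]), np.float64(220.10607068246964))
(np.float64(0.5434678838553636), np.float64(2.0999999999999996), 320, -80, 260, array([544., 227.]), np.float64(278.17851041130297))
(np.float64(0.5252962197080618), np.float64(2.0999999999999996), 360, -60, 200, array([517., 260.]), np.float64(206.43797217412907))
(np.float64(0.514476019453741), np.float64(1.7999999999999998), 320, -60, 230, array([556., 207.]), np.float64(241.80922587523474))
(np.float64(0.5028710645989203), np.float64(1.7999999999999998), 300, -40, 260, array([546., 234.]), np.float64(280.04205831130986))
(np.float64(0.4928149850954531), np.float64(2.0999999999999996), 320, -100, 300, array([533., 186.]), np.float64(313.4666985772494))
(np.float64(0.4846656136970988), np.float64(1.7999999999999998), 300, -20, 260, array([533., 264.]), np.float64(283.75243489304
[... 1471 characters left out ...]
p.float64(1.5), 300, -60, 300, array([516., 127.]), np.float64(301.3795237240668))
(np.float64(0.3913012923329866), np.float64(1.5), 320, -60, 260, array([513., 134.]), np.float64(256.8512358424212))
(np.float64(0.38595802228427534), np.float64(2.0999999999999996), 360, -20, 260, array([432., 275.]), np.float64(263.86570690907297))
(np.float64(0.3817903475993978), np.float64(1.5), 340, -80, 230, array([502.,  99.]), np.float64(220.24187109804444))
(np.float64(0.376363993864805), np.float64(1.5), 300, 20, 260, array([535., 264.]), np.float64(284.36891484606093))
(np.float64(0.3682612611585928), np.float64(1.1999999999999997), 300, -40, 260, array([521., 101.]), np.float64(257.26142019828006))
```

step_arm([
  {"claw": 75, "delta_pos": [-4, -25, 0], "turn": 0},
  {"claw": 75, "delta_pos": [-5, -35, 0], "turn": 0},
  {"claw": 75, "delta_pos": [-5, -35, 0], "turn": 0},
  {"claw": 75, "delta_pos": [-4, -30, 20], "turn": 0},
  {"claw": 75, "delta_pos": [0, 0, 30], "turn": -0.1},
  {"claw": 75, "delta_pos": [0, 0, 26], "turn": -0.1},
  {"claw": 75, "delta_pos": [0, 0, 0], "turn": -0.05},
  {"claw": 75, "delta_pos": [0, 0, 0], "turn": 0},
])

```text
clock: 9.92
eef_pos: [329.5, -58.8, 235.5]
tcp_rot: [-3.137, -0.003, 1.989]
contact_force: [0.3, 0.1, 0.0]
opening: 0.877
grasp_force: 0.0
```

Run:
```python
from h import *
st();w=shot('wrist','w6.png')
print(proj(w,[432,-4,158]))
# rectified dial image using gauge pose estimate: y axis/z axis of the chute at rest
yaw=.166;t=.14
xg=np.array([np.cos(yaw),np.sin(yaw),0]);y0=np.array([-np.sin(yaw),np.cos(yaw),0])
yg=np.cos(t)*y0+np.array([0,0,np.sin(t)]);zg=np.cross(xg,yg)
lug=np.array([452,-11.3,240]);C=lug-zg*148+zg*64-xg*14
print('C',C,proj(w,C))
n=500;sc=250/65  # 65mm half width; right = -y (seen from front)
def pix(a,b): return proj(w,C-a*yg+b*zg)
src=np.float32([[0,0],[n,0],[n,n],[0,n]]);dst=np.float32([pix(-65,65),pix(65,65),pix(65,-65),pix(-65,-65)])
M=cv2.getPerspectiveTransform(dst,src);im=cv2.imread('pics/w6.png')
r=cv2.warpPerspective(im,M,(n,n),flags=cv2.INTER_CUBIC);cv2.imwrite('pics/r6.png',r)
u,v=proj(w,C).astype(int);y1=max(0,min(v-100,280));x1=max(0,min(u-75,490))
raw=cv2.resize(im[y1:y1+200,x1:x1+150],(300,400));p=np.zeros((500,800,3),np.uint8);p[:,:500]=r;p[:400,500:]=raw
cv2.imwrite('pics/c7.png',p);print(x1,y1)
```

```text
{'clock': 9.917, 'eef_pos': [329.52, -58.774, 235.472], 'tcp_rot': [-3.137, -0.003, 1.989], 'contact_force': [0.329, 0.106, 0.05], 'opening': 0.877, 'grasp_force': 0.0, 'qpos': [-0.181, -0.123, 2.192, -0.0, 1.078, -0.599]}
[[-0.406, 0.914, -0.005], [0.914, 0.406, 0.001], [0.003, -0.004, -1.0]]
[526.88486646 238.80674029]
C [436.25558433  -2.05284969 156.82185632] [534.30140783 238.05209996]
459 138
```

View pics/c7.png

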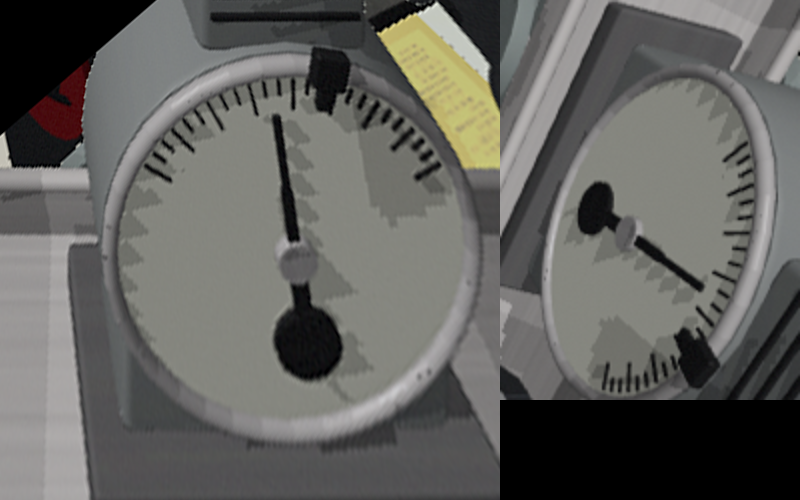

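The rectified dial shows the needle from hub (298,262) to tip (277,115), i.e. -0.14 rad as expected. The mark tab is near (328,80), to the right of the top. I'll measure the tab numerically with parallax taken into account.

Run:
```python
from h import *
r=cv2.cvtColor(cv2.imread('pics/r6.png'),cv2.COLOR_BGR2GRAY)
for y in range(42,120,3): print(y,''.join('#' if v<28 else '+' if v<50 else '-' if v<90 else '.' for v in r[y,230:400:2]))
```

```text
42 -------------------------.....------------------------------------+--------+.........
45 -----------..............................-----------------------------------+........
48 -........................................-#++#++-------------------------------......
51 .........................................+##+##########++---------------------+......
54 ........................................-##++#############---------------------+-....
57 .......-.-...............................+#+++#############---------------------+-...
60 ........................................-###################---------------------+...
63 ........................................-###################+---------------------+-.
66 ........................................+###################-----------------------+-
69 ........................................+###################-..--..------------------
72 .......................................-####################-.---.....---------------
75 ..........................-------------+####################-------......------------
78 ..............-.-----..---...
[... 519 characters left out ...]
...-+......-.....#+..........+#########-....-##-...-+#+-.-----------...
99 ...-#-....-#-..................#+.........-##########-...-##-...-+##-....--.--------.
102 ....#+.....-#..................##.........-##########....-#+....-##+-...-++....------
105 .....-.....-#..................#+..........+########-......-..--##+-...-+##-....-----
108 ............++.................++..........-#######+..........--+#-..--###-....--..--
111 ............-#..............................----+##-............---..-+##-..--+#+-...
114 .............+-.......---........................-+-...........--...-+#+--..-+##--...
117 .....................-###-.....................................--..-+##+-..-+##+-....
```

Run:
```python
from h import *
w=load('w5.png')
print(at(w,317.6,301,69),at(w,317.6,363,58)); st()
print('pins',at(w,80+(651-400)*1.2,118*1.2,85),'basenear',at(w,80+(549-400)*1.2,184*1.2,10),at(w,80+(646-400)*1.2,184*1.2,10))
```

```text
[ 470.73727653 -135.79157771   69.        ] [ 484.47264318 -218.73879487   58.        ]
{'clock': 9.967, 'eef_pos': [330.623, -58.911, 236.573], 'tcp_rot': [-3.139, -0.002, 1.986], 'contact_force': [0.793, 0.23, 0.854], 'opening': 0.879, 'grasp_force': 0.0, 'qpos': [-0.181, -0.124, 2.19, 0.0, 1.078, -0.596]}
[[-0.403, 0.915, -0.003], [0.915, 0.403, 0.001], [0.002, -0.003, -1.0]]
pins [499.07566494  35.61421558  85.        ] basenear [393.51616731 -77.62293569  10.        ] [523.24508146 -55.9182302   10.        ]
```

step_arm([
  {"claw": 50, "delta_pos": [0, 0, 0], "turn": 0.1},
  {"claw": 50, "delta_pos": [0, 0, 0], "turn": 0.1},
  {"claw": 50, "delta_pos": [-10, -2, 0], "turn": 0.05},
  {"claw": 50, "delta_pos": [-25, -4, 0], "turn": 0},
  {"claw": 50, "delta_pos": [-30, -5, 0], "turn": 0},
  {"claw": 50, "delta_pos": [-30, -5, 0], "turn": 0},
  {"claw": 50, "delta_pos": [-23, -4, 0], "turn": 0},
  {"claw": 50, "delta_pos": [-4, 20, 0], "turn": 0},
])

```text
clock: 10.63
eef_pos: [350.6, -182.7, 238.0]
tcp_rot: [-3.14, 0.001, 1.731]
contact_force: [1.0, 0.7, 0.0]
opening: 0.585
grasp_force: 0.0
```

step_arm([
  {"claw": 50, "delta_pos": [-5, 30, 0], "turn": 0},
  {"claw": 50, "delta_pos": [-5, 35, 0], "turn": 0},
  {"claw": 50, "delta_pos": [-5, 35, 0], "turn": 0},
  {"claw": 50, "delta_pos": [-5, 25, 0], "turn": 0},
  {"claw": 50, "delta_pos": [0, 0, 20], "turn": 0},
  {"claw": 50, "delta_pos": [0, 0, 30], "turn": 0},
  {"claw": 50, "delta_pos": [0, 0, 20], "turn": 0},
  {"claw": 50, "delta_pos": [0, 0, 0], "turn": 0},
])

```text
clock: 11.3
eef_pos: [476.9, -177.4, 164.2]
tcp_rot: [-3.136, -0.003, 1.735]
contact_force: [-1.2, 0.8, -0.1]
opening: 0.59
grasp_force: 0.0
```

Run:
```python
from h import *
st();s=sense();R=Ro.from_euler('xyz',s['tcp_rot']).as_matrix();print(R.T@(np.array([478,-178,50])-s['eef_pos']))
w=shot('wrist','w7.png')
h=np.array([478,-178,69.]);print(proj(w,h),proj(w,[471,-137,75]),proj(w,[484,-217,64]))
g=cv2.cvtColor(w['img'],cv2.COLOR_RGB2GRAY)
for y in range(150,480,15): print(y,''.join('#' if v<28 else '+' if v<50 else '-' if v<90 else '.' for v in g[y,160:480:4]))
```

```text
{'clock': 11.3, 'eef_pos': [476.905, -177.445, 164.19], 'tcp_rot': [-3.136, -0.003, 1.735], 'contact_force': [-1.209, 0.825, -0.143], 'opening': 0.59, 'grasp_force': 0.0, 'qpos': [-0.359, 0.268, 1.945, -0.0, 0.935, -0.523]}
[[-0.164, 0.987, -0.006], [0.987, 0.164, 0.002], [0.003, -0.006, -1.0]]
[ -1.09742154   1.63530142 114.179555  ]
[319.53603599 244.3860374 ] [319.13667068 177.50085065] [318.85231693 299.52670548]
150 ................................................................-...............
165 ......................................-..-.......................-..............
180 .....................................+##+##.......................-.............
195 .....................................#++####......................-.............
210 .....................................##+###-.......................-............
225 .....................................##+###.....................................
240 .....................................#++###-....................................
255 .....................................#+++##+....................................
[... 490 characters left out ...]
##-....###+.........
360 ......##########.-#####+.................................####++.+##########.....
375 #####+################+...................................###+##################
390 #####################+.....................................##+##################
405 +++++################.......................................################++++
420 +++++###############........................................############+##+++++
435 ##+++##############+#......................................+###############+++++
450 ......#####################################################+###############.....
465 ......#####################################################################.....
```

step_arm([
  {"claw": 50, "delta_pos": [-0.5, 1.5, 25], "turn": 0},
  {"claw": 50, "delta_pos": [-0.5, 0, 35], "turn": 0},
  {"claw": 50, "delta_pos": [0, 0, 30], "turn": 0},
  {"claw": 50, "delta_pos": [0, 0, 17], "turn": 0},
  {"claw": 50, "delta_pos": [0, 0, 7], "turn": 0},
  {"claw": 35, "delta_pos": [0, 0, 0], "turn": 0},
  {"claw": 25, "delta_pos": [0, 0, 0], "turn": 0},
  {"claw": 20, "delta_pos": [0, 0, 0], "turn": 0},
], force=30)

```text
clock: 12.02
eef_pos: [478.2, -179.6, 55.1]
tcp_rot: [-3.137, -0.001, 1.738]
contact_force: [-9.5, -5.8, 3.1]
opening: 0.236
grasp_force: 5.2
```

step_arm([
  {"claw": 16, "delta_pos": [0, 0, 0], "turn": 0},
  {"claw": 12, "delta_pos": [0, 0, 0], "turn": 0},
  {"claw": 8, "delta_pos": [0, 0, 0], "turn": 0},
  {"claw": 5, "delta_pos": [0, 0, 0], "turn": 0},
  {"claw": 5, "delta_pos": [0, 0, 0], "turn": 0},
], force=40)

```text
clock: 12.43
eef_pos: [476.4, -179.6, 55.1]
tcp_rot: [-3.134, -0.001, 1.738]
contact_force: [-18.9, -8.9, 8.3]
opening: 0.181
grasp_force: 38.8
```

step_arm([
  {"claw": 5, "delta_pos": [0, -2, -1], "turn": 0},
  {"claw": 5, "delta_pos": [-0.4, 0, -4], "turn": 0},
  {"claw": 5, "delta_pos": [-0.5, 0, -5], "turn": 0},
  {"claw": 5, "delta_pos": [-0.4, 0, -5], "turn": 0},
  {"claw": 5, "delta_pos": [0, 0, -5], "turn": 0},
  {"claw": 5, "delta_pos": [0, 0, -5], "turn": 0},
  {"claw": 5, "delta_pos": [0.2, 0, -5], "turn": 0},
  {"claw": 5, "delta_pos": [0.4, 0, -5], "turn": 0},
])

```text
clock: 13.1
eef_pos: [476.4, -180.3, 89.9]
tcp_rot: [-3.138, -0.001, 1.737]
contact_force: [-8.5, -3.6, -4.8]
opening: 0.175
grasp_force: 39.0
```

step_arm([
  {"claw": 5, "delta_pos": [0.5, 0, -5], "turn": 0},
  {"claw": 5, "delta_pos": [0.5, 0, -5], "turn": 0},
  {"claw": 5, "delta_pos": [0.6, 0, -5], "turn": 0},
  {"claw": 5, "delta_pos": [0.8, 0, -5], "turn": 0},
  {"claw": 5, "delta_pos": [0.9, 0, -5], "turn": 0},
  {"claw": 5, "delta_pos": [0.5, 0, -3], "turn": 0},
  {"claw": 5, "delta_pos": [0, 0, 0], "turn": 0},
  {"claw": 5, "delta_pos": [0, 0, 0], "turn": 0},
])

```text
clock: 13.77
eef_pos: [475.8, -176.6, 117.9]
tcp_rot: [-3.138, -0.0, 1.737]
contact_force: [-8.9, -3.2, -4.2]
opening: 0.174
grasp_force: 39.1
```

Run:
```python
from h import *
st();shot('scene','s8.png');w=shot('wrist','w8.png');shot('side','d8.png')
r=cv2.cvtColor(cv2.imread('pics/s8.png'),cv2.COLOR_BGR2GRAY)
print(proj(load('s8.png'),[436,-2,157]))
for y in range(160,225): print(y,''.join('#' if v<35 else '+' if v<60 else '-' if v<100 else '.' if v<160 else ' ' for v in r[y,235:300]))
```

```text
{'clock': 13.767, 'eef_pos': [475.773, -176.581, 117.936], 'tcp_rot': [-3.138, -0.0, 1.737], 'contact_force': [-8.911, -3.222, -4.161], 'opening': 0.174, 'grasp_force': 39.059, 'qpos': [-0.357, 0.332, 1.985, -0.002, 0.828, -0.522]}
[[-0.166, 0.986, -0.004], [0.986, 0.166, -0.0], [0.0, -0.004, -1.0]]
[259.59562762 196.03744076]
160 #+.                               .#################+............
161 #-             .......            -#################+............
162 #-            .-...........       .#################+............
163 #+-..         -.............      .#################+............
164 ###++.......  ---...........-     .#################+............
165 ######+---....+----........---    .#################+............
166 ########+----..++---.....-----    .#################+............
167 ###########+-. ++-+---.-------    .#################+............
168 .+#########+-. -+-+----------- ..  #################+............
169   .+#######+.  -+-+-----------.... #################+............
170     .+#####+.  +---------------....#################+............
1
[... 3078 characters left out ...]

215    .+++-----..........   .-----------++++++++-.......----+#######
216  .-####+------.........    .---------++++++--........----+#######
217 -#######+-------.........    --+---++++++--.........----++#######
218 -########------..-.........    ---+++++--......-+------+++-######
219 .########+-----..--.........    .-++---.......-+#+----+++-.+#####
220  #########+-----...-..........    .-...    ...++++---++++. +#####
221  +########+-----...----.........    ..       .-++--++++++- +#####
222  -########+--------------........             .+---+###+++-++####
223   ########+---------------.........            .--+#####+---#####
224   -#######+-----------------.........           .++#####+--.+####
```

step_arm([
  {"claw": 5, "delta_pos": [0.3, 0, -2], "turn": 0},
  {"claw": 5, "delta_pos": [0.3, 0, -2], "turn": 0},
  {"claw": 5, "delta_pos": [0.3, 0, -1], "turn": 0},
  {"claw": 5, "delta_pos": [0, 0, 0], "turn": 0},
  {"claw": 5, "delta_pos": [0, 0, 0], "turn": 0},
  {"claw": 5, "delta_pos": [0, 0, 0], "turn": 0},
  {"claw": 5, "delta_pos": [0, 0, 0], "turn": 0},
  {"claw": 5, "delta_pos": [0, 0, 0], "turn": 0},
])

```text
clock: 14.58
eef_pos: [475.6, -175.6, 122.7]
tcp_rot: [-3.138, -0.001, 1.737]
contact_force: [-8.2, -2.5, -4.6]
opening: 0.174
grasp_force: 39.1
```

step_arm([
  {"claw": 5, "delta_pos": [0, 0, 0], "turn": 0},
  {"claw": 5, "delta_pos": [0, 0, 0], "turn": 0},
  {"claw": 5, "delta_pos": [0, 0, 0], "turn": 0},
  {"claw": 5, "delta_pos": [0, 0, 0], "turn": 0},
  {"claw": 5, "delta_pos": [0, 0, 0], "turn": 0},
  {"claw": 5, "delta_pos": [0, 0, 0], "turn": 0},
  {"claw": 5, "delta_pos": [0, 0, 0], "turn": 0},
  {"claw": 5, "delta_pos": [0, 0, 0], "turn": 0},
])

```text
clock: 15.25
eef_pos: [475.6, -175.6, 122.7]
tcp_rot: [-3.138, -0.0, 1.737]
contact_force: [-8.8, -2.6, -4.8]
opening: 0.176
grasp_force: 39.1
```

```bash
cat > rec.py <<'E'
from h import *
def rec(f,t,piv=np.array([443.,28.,85.]),yy=-19):
    g=load(f);yaw=.166
    xg=np.array([np.cos(yaw),np.sin(yaw),0]);y0=np.array([-np.sin(yaw),np.cos(yaw),0])
    yg=np.cos(t)*y0-np.array([0,0,np.sin(t)]);zg=np.cross(xg,yg)
    C=piv+yg*yy+zg*(12+64)-xg*15
    pix=lambda a,b:proj(g,C-a*yg+b*zg)
    n=390;M=cv2.getPerspectiveTransform(np.float32([pix(-65,65),pix(65,65),pix(65,-65),pix(-65,-65)]),np.float32([[0,0],[n,0],[n,n],[0,n]]))
    return cv2.warpPerspective(cv2.cvtColor(cv2.imread('pics/'+f),cv2.COLOR_BGR2GRAY),M,(n,n),flags=cv2.INTER_CUBIC)
E
python3 - <<'E'
from rec import *
st();shot('scene','s9.png')
for f,t in(('s5.png',-.14),('s9.png',.18)):
    r=rec(f,t);print(f)
    for y in range(0,390,8): print('%3d'%y,''.join('#' if v<45 else '+' if v<75 else '-' if v<110 else '.' if v<145 else ' ' for v in r[y,40:350:4]))
E
```

```text
{'clock': 15.25, 'eef_pos': [475.623, -175.644, 122.718], 'tcp_rot': [-3.138, -0.0, 1.737], 'contact_force': [-8.816, -2.565, -4.782], 'opening': 0.176, 'grasp_force': 39.069, 'qpos': [-0.356, 0.324, 1.982, -0.002, 0.839, -0.521]}
[[-0.165, 0.986, -0.004], [0.986, 0.165, -0.0], [0.0, -0.004, -1.0]]
s5.png
  0                                    .-++++++++++++++++++++++++++++++-++++++++++
  8                                    .-+++++++++++++++++++++++++++++++++++++++--
 16                                    .-++++++++++++++++++++++++++++++-++++++----
 24                                     .-++---------+++---------+++-----++++-----
 32                                     .---------------------------------++------
 40                                    ...---........-----------------------------
 48                                   ......       .--+++++----.....--------------
 56                                               .-+###++++--...  ....-----------
 64                                              .-+######+--...    ...-----------
 72                          ..       ........
[... 6647 characters left out ...]
                        ..--+++++---
328                  ..------....                                 ...------++-----
336                 .---+++-----......                        ..----++--++++------
344              ..----++++++--------........      ...   ...---+++++++++++++++++--
352        .....--+++++++++++-----------------------------+++++++---++++---+++----
360     ..-----------------------------++-----++------++--------------------------
368   .---+-----------------------------------------------------------------------
376 ..--+++++++++++++-------------------------------------------------------------
384 ---+++++++++++++++++++++++++++++++++++++++++++++++++++++++++++++++++++++++++++
```

step_arm([
  {"claw": 5, "delta_pos": [-0.2, 0, 1], "turn": 0},
  {"claw": 5, "delta_pos": [-0.2, 0, 1], "turn": 0},
  {"claw": 5, "delta_pos": [-0.2, 0, 1], "turn": 0},
  {"claw": 5, "delta_pos": [-0.2, 0, 1], "turn": 0},
  {"claw": 5, "delta_pos": [0, 0, 0], "turn": 0},
  {"claw": 5, "delta_pos": [0, 0, 0], "turn": 0},
  {"claw": 5, "delta_pos": [0, 0, 0], "turn": 0},
  {"claw": 5, "delta_pos": [0, 0, 0], "turn": 0},
])

```text
clock: 15.97
eef_pos: [475.7, -176.4, 118.7]
tcp_rot: [-3.138, -0.001, 1.737]
contact_force: [-9.1, -2.6, -3.3]
opening: 0.175
grasp_force: 39.1
```

step_arm([
  {"claw": 5, "delta_pos": [0, 0, 0], "turn": 0},
  {"claw": 5, "delta_pos": [0, 0, 0], "turn": 0},
  {"claw": 5, "delta_pos": [0, 0, 0], "turn": 0},
  {"claw": 5, "delta_pos": [0, 0, 0], "turn": 0},
  {"claw": 5, "delta_pos": [0, 0, 0], "turn": 0},
  {"claw": 5, "delta_pos": [0, 0, 0], "turn": 0},
  {"claw": 5, "delta_pos": [0, 0, 0], "turn": 0},
  {"claw": 5, "delta_pos": [0, 0, 0], "turn": 0},
])

```text
clock: 16.63
eef_pos: [475.8, -176.4, 118.7]
tcp_rot: [-3.138, -0.001, 1.737]
contact_force: [-8.8, -2.6, -4.2]
opening: 0.18
grasp_force: 39.1
```

```bash
cat > fit.py <<'E'
from h import *
from scipy.optimize import least_squares
# wrist + scene (rest) pixels from rectified pictures back to raw, then fit: dial centre C (needle plane), mark a, tab depth k
yaw=.166
def ax(t):
    xg=np.array([np.cos(yaw),np.sin(yaw),0]);y0=np.array([-np.sin(yaw),np.cos(yaw),0])
    yg=np.cos(t)*y0-np.array([0,0,np.sin(t)]);return xg,yg,np.cross(xg,yg)
xg,yg,zg=ax(-.14)
w=load('w6.png');s=load('s5.png')
Cw=np.array([452,-11.3,240])-zg*84-xg*14
Cs=np.array([443.,28,85])-yg*19+zg*76-xg*15
RW=lambda u,v:proj(w,Cw-yg*(u/250-1)*65+zg*(1-v/250)*65)
RS=lambda u,v:proj(s,Cs-yg*(u/195-1)*65+zg*(1-v/195)*65)
S=lambda c:40+4*c
ow=dict(tip=RW(277,114),wt=RW(308,343),tab=RW(330,70));os=dict(wt=RS(S(50.7),270),mid=RS(S(46.2),140),tab=RS(S(52.8),67))
def model(p):
    C=p[:3];a,k,lw=p[3],p[4],p[5];sh=p[6:8]  # sh: scene px calibration shift
    d=lambda an:-np.sin(an)*yg+np.cos(an)*zg
    n=d(-.14);tab=C+50*d(a)-xg*k
    r=[(proj(w,C+37*n)-ow['tip'])/1.2,(proj(w,C-lw*n)-ow['wt'])/1.2,(proj(w,tab)-ow['tab'])/1.2,
       (proj(s,C-lw*n)+sh-os['wt'])/.3,(proj(s,C+16*n)+sh-os['mid'])[:1]/.3,(proj(s,tab)+sh-os['tab'])/.4, sh/2]
    return np.concatenate(r)
for fixk in (None,):
    q=least_squares(model,np.r_[Cw,.16,1,22,0,0]);J=q.jac;cov=np.linalg.inv(J.T@J)
    print(q.x.round(3),'cost',q.cost,'sd a,k',np.sqrt(np.diag(cov))[3:5],'res',q.fun.round(1))
E
python3 fit.py
python3 - <<'E'
from h import *
st()
E
```

```text
[ 4.36825e+02 -1.33200e+01  1.55467e+02  1.61000e-01  1.15300e+00
  2.17370e+01 -2.18000e-01  1.66600e+00] cost 0.9633765909529242 sd a,k [0.01674293 0.73471153] res [-0.  -0.4  0.3  0.4 -0.3  0.  -0.2  0.4  0.1  0.2 -0.7 -0.1  0.8]
{'clock': 16.633, 'eef_pos': [475.757, -176.413, 118.748], 'tcp_rot': [-3.138, -0.001, 1.737], 'contact_force': [-8.798, -2.608, -4.167], 'opening': 0.18, 'grasp_force': 39.09, 'qpos': [-0.357, 0.331, 1.984, -0.002, 0.83, -0.522]}
[[-0.165, 0.986, -0.004], [0.986, 0.165, -0.0], [0.001, -0.004, -1.0]]
```

The joint fit puts the mark at 0.161 ± 0.017 rad and the chute now sits at about 0.16 (tolerance 0.052). Everything has been at rest for over a second, so I'll hand in.

```bash
python3 -c "
from rig import *
print(sign_off())"
```

```text
the job is handed in; nothing more can be done
None
```

I handed the job in still gripping the handle, with the gauge standing on the chute floor and the needle on the mark as far as I can measure: chute slope about 0.16 rad, mark 0.161 ± 0.017 rad. No result came back, and I had no close view of the needle against the mark at the final pose.

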